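Right the fallen oil sample bottle in its spill tray

TASK

A square white oil sample bottle has been knocked over and lies on the bench. Stand it upright, cap up, on the floor of the grey spill tray, in the clear space beside the bottles already there. Set it down rather than letting it drop, let go of it, and leave the other bottles, the beaker and the syringe standing or lying where they are.

Things in the scene. Friction and masses are not known exactly. Their poses are not given: they have to be found in the camera images.
- bottle: the fallen bottle, loose, 0.15-0.3 kg, lying on a flat side. White body of square section 54 x 54 mm from the base to 106 mm, shoulder to a 29 mm neck at 120 mm; black screw cap 36 mm in diameter from 124 to 150 mm (its top). Origin: centre of the base; +z along its axis to the cap, x and y square to its flat sides. At the start the cap points to the robot's right (-y) within 35 degrees.
- tray: low grey plastic spill tray, does not move: 170 mm (its x) by 370 mm (its y) outside, 28 mm high, walls 4 mm, rim overhanging 8 mm outside, flat inner floor 4 mm above the bench. Origin: centre of its underside, on the bench; z up. Two bottles stand near its long middle line; the clear space is at its +y or -y end.
- tray_bottle: a second white bottle, same shape and size as the fallen one, standing loose in the tray. Origin: centre of its base; z up to its cap, x and y square to its flat sides.
- amber_bottle: an amber glass bottle with a paper label and white cap, 68 mm in diameter, 155 mm tall, standing loose in the tray. Origin: centre of its base, z up to its cap.
- beaker: an empty clear glass beaker, 68 mm in diameter at the rim, 95 mm tall, standing loose on the bench behind the fallen bottle as the robot sees it. Origin: centre of its underside.
- syringe: a large plastic syringe lying loose on the bench, about 170 mm long, 22 mm thick, 38 mm across its finger flange. Origin: under the middle of its barrel, on the bench; +x points to its nozzle.

How it is judged:
At the end, for the whole second after the job is handed in: The fallen bottle stands upright, cap up (within 4.5 degrees), released and still, with its base flat on the tray's floor inside the tray's walls; the two other bottles still stand upright in the tray (angle between each of bottle, tray_bottle, amber_bottle's own z axis and vertical below 0.08 rad and z of bottle in the frame of tray between 0.001 and 0.008 m and x of bottle in the frame of tray between -0.065 and 0.065 m and y of bottle in the frame of tray between -0.165 and 0.165 m and linear speed of bottle below 0.02 m/s and angular speed of bottle below 0.2 rad/s); the robot touches nothing.
It fails at once if the sample bottle is let go in the air and falls more than about 2 cm (linear speed of bottle above 0.65 m/s and contact force between bottle and anything else below 0.05 N).
It fails at once if a bottle in the tray is shifted by more than 3 cm or tipped by more than 17 degrees (distance of any of tray_bottle, amber_bottle from where it was at the start of the episode above 0.03 m or angle between any of tray_bottle, amber_bottle's own z axis and vertical above 0.3 rad).
It fails at once if the beaker or the syringe is shifted by more than 4 cm, or the beaker is tipped by more than 17 degrees (distance of any of beaker, syringe from where it was at the start of the episode above 0.04 m or angle between beaker's own z axis and vertical above 0.3 rad).
It also fails if it takes over 48 s, if anything falls off the work surface, if the arm or the gripper's body presses on something with over 40 N, if the wrist force passes 120 N, or if a joint passes its speed limit or range.

ROBOT

A 6-joint arm with a two-finger parallel gripper is mounted at the origin on the work surface. World frame = base frame: x ahead of the robot, y to its left, z up, the work surface at z = 0. Lengths are in m, angles in rad, forces in N, time in s.
With the tool pointing down it reaches from about 0.325 to 0.75 m from the base axis. Payload 7.6 kg.
Tool frame: the origin (TCP) lies between the finger pads; the fingertips stand 8 mm ahead of it and the grasp point (between the pads) lies 11 mm behind it (tips_ahead is the distance from the TCP to the fingertips, in m); z points along the fingers, y is the line along which they close (so a half turn about z gives the same grasp; the last joint's range is limited). The gripper opens to 85 mm and grips with 20 to 120 N. Pads are 22 mm wide; open, the fingers measure 114 mm over their backs; the gripper's body (76 mm by 85 mm) begins 54 mm behind the grasp point. The pads swing forward as they close: fully open they stand 13 mm farther back than shut.
Start: joints at [1.26, 0.052, 1.401, -0, 1.689, -0.07], TCP at [0.125, 0.51, 0.239] pointing down, gripper open.
Joint ranges: [-2.9, 2.9], [-0.91, 2.17], [0.12, 2.37], [-1.06, 4.2], [0.26, 2.73], [-2.93, 2.93]. Speed limits (rad/s): [2.57, 2.57, 3.01, 3.14, 3.14, 3.14].

INTERFACE

Orientations are given as a 3x3 rotation matrix whose columns are the frame's x, y, z axes.
In Python, from rig import get_state, get_image, get_calibration, finish_job, recognise, silhouettes, tips_ahead gives the robot as it stands.
- The arm moves only by the shell command python3 -m handwheel 'ROWS' [OPENING] [FORCE]. ROWS is JSON, a list of rows, each a list of 4 numbers: the shift along the world's x, y, z in cm, then the turn about the world's z in degrees. In form: [[x, y, z, yaw], ...]. A call has 1 to 8 rows; each row is the pose to reach, as a shift and turn from the pose commanded when the call began; what a row does not reach only later rows make up. A row lasts 1/10 s, in which the tool goes at most 50 mm and 8.59 degrees, less where a joint would pass 70% of its speed; a pose out of reach is approached as far as the arm can. A call with a gripper value outside its range is refused whole. OPENING is the opening, from -1 (shut) to 1 (fully open), set as the call begins (- or left out, the last holds). The fingers move at their own pace and stop on an object; FORCE is the grip in N (left out, the last holds). Time passes only in rows, so rows that repeat a pose let the fingers close. It gives the time, the measured TCP pose, the force, the opening and the grip force at its end, in the units of the state.
- get_state(): the state, without advancing time (a new reading comes with each control period).
- get_image(name): name is "side" or "top" or "wrist"; returns (picture, depth): 420x560x3 uint8, blue, green, red; 420x560 float32, m along the optical axis (not along the pixel's ray), 0 where there is no reading.
- get_calibration(name): a dict with "vfov" (degrees; the focal length in pixels is half the picture's height over the tangent of half this angle, whatever the lens; pixels are square), "cx", "cy" (the principal point, pixels), "xyz" and "attitude" of the camera in the world. Camera axes: x right, y up, looking along -z (the intrinsics and any distortion apply to the point x, -y, -z); pixel columns grow to the right and rows downward; lengths in m; the calibration is good to about 2 mm. A picture is of the moment at which its call begins: read the wrist's pose just before it. get_calibration takes no time and is no camera call; for the wrist camera it gives the pose at the moment of the call.
- finish_job(): hands the job in; it is judged then, once.
Trained networks look in the newest picture that a camera, given by its name, has taken for a name from the list of things; names that differ only in an ending like _2 or _b are one class to them, and where a whole thing is asked for, a point or a joint stands for the part that bears it (a point fixed in the world has none). Each returns a list of dicts, best first, with "conf" (0 to 1); they miss things now and then, are a little off and sometimes report something else, mostly with a low value. They report only what shows in the picture. A call takes as long as a camera call.
- recognise(camera, name): "bbox" ([left, top, right, bottom] in pixels, round what is visible of it).
- silhouettes(camera, name): "mask" (420x560 bool, what is visible of it) and "bbox" ([left, top, right, bottom] in pixels, round what is visible of it).
The state is a dict: "t": time; "qpos": joint angles; "qvel": joint speeds; "joint_efforts": joint torques, N m; "position": TCP position; "eef_rot": TCP orientation; "ft_force": force on the tool from outside, world axes, zero at the start; "wrist_torque": the same for the moment, N m; "opening": finger opening in m; "gripper_force": force on a finger pad.
Only numpy, scipy, OpenCV 4.12 (cv2) and the standard library are available. Lean on these libraries where they do the work, as an engineer would, in place of code of your own. Each camera call takes 0.05 s, during which the arm holds its last target. There are 200 camera calls.

## Working session

There is one attempt and no reset: what is moved stays moved. The work goes in short steps, Python scripts to look and compute and a shell command to move; the robot and the scene stay as the last step left them, time stands still between calls to the robot, and variables do not carry over. Pictures are saved under pics/ and viewed, at most 10 in all, crops included, and the job is handed in when it is done.

```bash
mkdir -p pics; ls; cat > h.py <<'E'
import numpy as np, cv2
from rig import *
def world(cam, depth, mask):
    c=get_calibration(cam); v,u=np.nonzero(mask&(depth>0)); d=depth[v,u]
    f=depth.shape[0]/2/np.tan(np.radians(c["vfov"])/2)
    p=np.c_[(u-c["cx"])/f*d, -(v-c["cy"])/f*d, -d]
    return p@np.array(c["attitude"]).reshape(3,3).T+np.array(c["xyz"])
E
python3 - <<'E'
from h import *
ims=[]
for cam in("top","side"):
    im,d=get_image(cam); ims.append(im.copy()); c=get_calibration(cam); print(cam,{k:np.round(v,3).tolist() if not isinstance(v,str) else v for k,v in c.items()})
    for n in("bottle","tray","tray_bottle","amber_bottle","beaker","syringe"):
        for s in silhouettes(cam,n)[:2]:
            p=world(cam,d,s["mask"])
            print(n,round(s["conf"],2),np.round(s["bbox"]),len(p),np.round(np.percentile(p,[2,50,98],axis=0),3).tolist() if len(p) else "")
cv2.imwrite("pics/a.png",ims[0]);cv2.imwrite("pics/b.png",ims[1])
s=get_state();print(s["t"],s["position"],s["eef_rot"],s["opening"],tips_ahead)
E
```

```text
pics
top {'vfov': 43.881, 'cx': 272.214, 'cy': 209.199, 'xyz': [0.361, -0.027, 1.276], 'attitude': [[0.004, 0.982, -0.188], [-1.0, 0.005, 0.005], [0.006, 0.188, 0.982]]}
bottle 0.84 [308. 251. 368. 283.] 1313 [[0.431, -0.26, 0.024], [0.459, -0.185, 0.052], [0.494, -0.123, 0.058]]
tray 0.57 [ 75. 164. 256. 284.] 10395 [[0.445, 0.04, -0.002], [0.559, 0.2, 0.004], [0.692, 0.414, 0.031]]
tray_bottle 0.76 [144. 205. 174. 235.] 854 [[0.537, 0.202, 0.004], [0.56, 0.22, 0.11], [0.596, 0.258, 0.156]]
tray_bottle 0.25 [275. 136. 306. 174.] 780 [[0.701, -0.107, -0.001], [0.745, -0.079, 0.047], [0.765, -0.048, 0.097]]
amber_bottle 0.81 [108. 188. 144. 230.] 1005 [[0.558, 0.279, 0.012], [0.581, 0.3, 0.115], [0.619, 0.338, 0.161]]
beaker 0.66 [277. 135. 305. 170.] 756 [[0.701, -0.108, 0.0], [0.745, -0.079, 0.05], [0.763, -0.048, 0.097]]
syringe 0.66 [358. 131. 408. 176.] 410 [[0.691, -0.367, 0.005], [0.742, -0.312, 0.019], [0.797, -0.261, 0.026]]
side {'vfov': 55.189, 'cx': 287.124, 'cy': 205.416, 'xyz': [0.383, 0.635, 0.75], 'attitude': [[-0.931, 0.271, -0.245], [-0.365, -0.659, 0.658], [0.017, 0
[... 312 characters left out ...]
, 0.101], [0.597, 0.266, 0.155]]
tray_bottle 0.28 [166. 223. 359. 402.] 11810 [[0.447, 0.041, 0.001], [0.556, 0.268, 0.005], [0.695, 0.421, 0.03]]
amber_bottle 0.83 [215. 284. 259. 351.] 2006 [[0.557, 0.299, 0.013], [0.579, 0.332, 0.111], [0.613, 0.349, 0.16]]
beaker 0.68 [243. 154. 270. 200.] 925 [[0.701, -0.107, 0.001], [0.729, -0.06, 0.066], [0.762, -0.043, 0.095]]
syringe 0.62 [274. 122. 301. 156.] 289 [[0.689, -0.371, -0.0], [0.743, -0.305, 0.017], [0.806, -0.255, 0.023]]
0.7 [0.12517839 0.50987589 0.23933626] [[-9.71140411e-01  2.38508496e-01  2.14587798e-05]
 [ 2.38508497e-01  9.71140406e-01  9.42286590e-05]
 [ 1.63484757e-06  9.66273599e-05 -9.99999995e-01]] 0.08507918403867416 0.008
```

View pics/a.png

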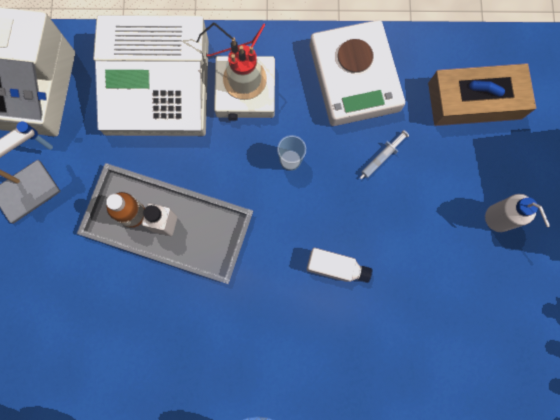

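View pics/b.png

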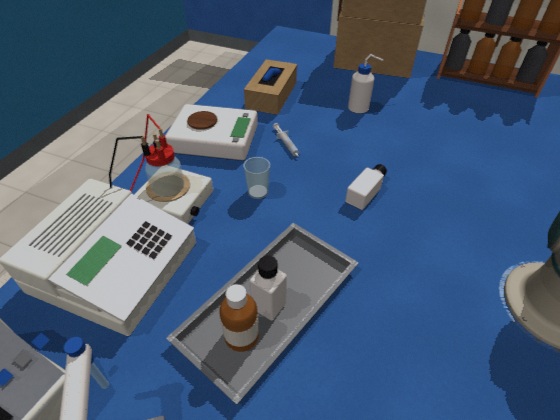

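The top view shows the fallen bottle at px (310–372, 250–283) with its cap to the right. The tray's clear space is at its right (-y) end, around px (210, 235). The networks' positions agree with the picture. Next I'll measure the bottle's axis and the tray's pose.

```bash
python3 - <<'E'
from h import *
rects=[]
for cam in("top","side"):
    im,d=get_image(cam)
    P=world(cam,d,np.ones(d.shape,bool)); g=im[d>0].astype(int).max(1)
    near=(P[:,0]>.40)&(P[:,0]<.53)&(P[:,1]>-.30)&(P[:,1]<-.09)
    b=near&(P[:,2]>.047); r=cv2.minAreaRect(P[b&(g>120)][:,:2].astype(np.float32)); print(cam,"bodytop",r, np.median(P[b&(g>120)][:,2]))
    c=P[near&(P[:,2]>.015)]; m=g[near&(P[:,2]>.015)]; k=c[m<70]
    print("cap",len(k),np.round(np.percentile(k,[3,50,97],axis=0),4).tolist())
    box=cv2.boxPoints(r); 
    hi=c[:,:2]; r2=cv2.minAreaRect(hi.astype(np.float32)); print("all",r2)
    q=b&(g>120); x=P[q][:,:2]; mu=x.mean(0); w,v=np.linalg.eigh(np.cov(x.T)); a=v[:,1]*np.sign(-v[1,1]); t=(c[:,:2]-mu)@a; n=(c[:,:2]-mu)@[-a[1],a[0]]
    print("axis",a,np.degrees(np.arctan2(a[1],a[0])),"mu",mu,"t",np.percentile(t,[1,99]),"n",np.percentile(n,[1,99]), "cap n",np.percentile(((k[:,:2]-mu)@[-a[1],a[0]]),[3,97]))
    rim=(P[:,2]>.02)&(P[:,2]<.034)&(P[:,0]>.42)&(P[:,0]<.72)&(P[:,1]>.02)&(P[:,1]<.44)
    # keep main tray rim
    rt=cv2.minAreaRect(P[rim][:,:2].astype(np.float32)); print("tray",rt,rim.sum())
    for n_,cap in(("tray_bottle",0),("amber_bottle",0)):
        s=silhouettes(cam,n_)[0]; p=world(cam,d,s["mask"]); h=p[p[:,2]>.147]; print(n_,np.round(np.percentile(h,[5,50,95],axis=0),3).tolist())
print(get_state()["t"])
E
```

```text
top bodytop ((0.4648439586162567, -0.17849382758140564), (0.1166289746761322, 0.053678274154663086), 75.27245330810547) 0.05332338079557797
cap 134 [[0.4297, -0.2644, 0.0334], [0.4434, -0.2524, 0.0421], [0.4601, -0.2408, 0.0484]]
all ((0.4601510465145111, -0.19531437754631042), (0.15154637396335602, 0.054221779108047485), 75.2855224609375)
axis [-0.25777292 -0.96620553] -104.93795600764147 mu [ 0.46554553 -0.17416438] t [-0.05374835  0.09360446] n [-0.02677002  0.02607701] cap n [-0.01534152  0.01476164]
tray ((0.5685219168663025, 0.2266821712255478), (0.3884124457836151, 0.18660488724708557), 72.15127563476562) 2401
tray_bottle [[0.551, 0.217, 0.149], [0.567, 0.232, 0.153], [0.582, 0.246, 0.157]]
amber_bottle [[0.576, 0.298, 0.152], [0.59, 0.312, 0.157], [0.605, 0.326, 0.161]]
side bodytop ((0.4654693603515625, -0.1718825101852417), (0.11225748807191849, 0.053030066192150116), 74.1080322265625) 0.053497884230529924
cap 70 [[0.4278, -0.264, 0.0316], [0.4402, -0.2483, 0.0422], [0.4572, -0.2395, 0.0462]]
all ((0.4596676230430603, -0.18948951363563538), (0.15254707634449005, 0.05444646254181862), 74.50977325439453)
axis [-0.26343486 -0.96467719] -105.27397244713306 mu [ 0.46575186 -0.1655196 ] t [-0.04915314  0.09858502] n [-0.0261376   0.02612435] cap n [-0.01506719  0.0139445 ]
tray ((0.5673341751098633, 0.22712010145187378), (0.3888750672340393, 0.18813493847846985), 72.17113494873047) 3551
tray_bottle [[0.551, 0.222, 0.149], [0.565, 0.238, 0.154], [0.58, 0.252, 0.156]]
amber_bottle [[0.575, 0.303, 0.149], [0.589, 0.319, 0.159], [0.604, 0.332, 0.161]]
1.0
```

```bash
python3 -m handwheel '[[20,-30,0,-60],[20,-30,0,-60],[20,-30,0,-60],[20,-30,0,-60],[20,-30,0,-60],[20,-30,0,-60],[20,-30,0,-60],[20,-30,0,-60]]' 1 30
```

```text
t: 1.8
position: [0.327, 0.2065, 0.2395]
eef_rot: [[-0.27, 0.963, 0.001], [0.963, 0.27, -0.001], [-0.001, 0.001, -1.0]]
ft_force: [0.1, 0.7, -0.4]
opening: 0.0852
gripper_force: 0.0
```

```bash
python3 -m handwheel '[[11.9,-46.3,0,-31.2],[11.9,-46.3,0,-31.2],[11.9,-46.3,0,-31.2],[11.9,-46.3,0,-31.2],[11.9,-46.3,0,-31.2],[11.9,-46.3,0,-31.2],[11.9,-46.3,0,-31.2],[11.9,-46.3,0,-31.2]]' && python3 -m handwheel '[[0,0,0,0],[0,0,0,0],[0,0,0,0]]'; python3 - <<'E'
from h import *
print(get_state()["position"],get_state()["qpos"])
im,d=get_image("wrist"); cv2.imwrite("pics/c.png",im)
P=world("wrist",d,np.ones(d.shape,bool)); g=im[d>0].astype(int).max(1)
near=(P[:,0]>.40)&(P[:,0]<.53)&(P[:,1]>-.30)&(P[:,1]<-.09)
b=near&(P[:,2]>.015)&(P[:,2]<.07); print(b.sum(),cv2.minAreaRect(P[b][:,:2].astype(np.float32)), cv2.minAreaRect(P[b&(P[:,2]>.048)][:,:2].astype(np.float32)))
k=P[b&(g<70)&(P[:,2]>.02)]; print(len(k),np.percentile(k,[3,50,97],axis=0).round(4).tolist())
E
```

```text
t: 2.6
position: [0.4251, -0.1793, 0.2395]
eef_rot: [[0.257, 0.966, 0.001], [0.966, -0.257, 0.0], [0.0, 0.001, -1.0]]
ft_force: [0.2, 0.5, 0.7]
opening: 0.0854
gripper_force: 0.0
t: 2.9
position: [0.4249, -0.1764, 0.2394]
eef_rot: [[0.257, 0.966, 0.0], [0.966, -0.257, 0.0], [0.0, 0.0, -1.0]]
ft_force: [0.5, 0.2, -0.2]
opening: 0.0853
gripper_force: 0.0
[ 0.4248816  -0.17643644  0.23943602] [-4.74112232e-01 -1.33578745e-01  1.58098669e+00  3.84703699e-04
  1.69406313e+00 -2.14031990e-01]
8367 ((0.4629676342010498, -0.19326767325401306), (0.1495375633239746, 0.05413699895143509), 75.21908569335938) ((0.46758440136909485, -0.1757664829492569), (0.11333658546209335, 0.05413343012332916), 75.21560668945312)Traceback (most recent call last):
  File "<stdin>", line 7, in <module>
    return _quantile_unchecked(
        a, q, axis, out, overwrite_input, method, keepdims, weights)
    return _ureduce(a,
                    func=_quantile_ureduce_func,
    ...<5 lines>...
                    overwrite_input=overwrite_input,
                    method=method)
    r = func(a, **kwargs)
    result = _quantile(arr,
                       quantiles=q,
    ...<2 lines>...
                       out=out,
                       weights=wgt)
    slices_having_nans = np.isnan(arr[-1, ...])
                                  ~~~^^^^^^^^^
IndexError: index -1 is out of bounds for axis 0 with size 0
```

View pics/c.png

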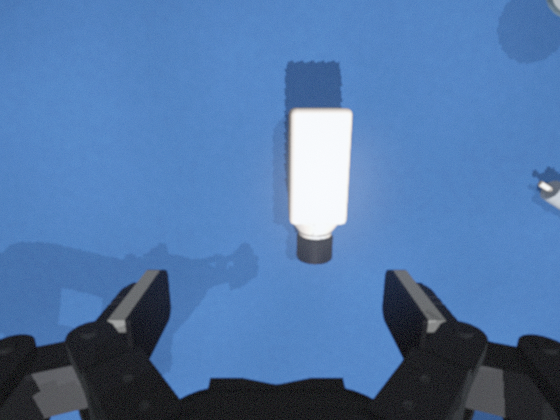

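The wrist view shows the bottle squared to the fingers at px (290–350, 108–262), with the cap at (315, 247). Its fit agrees with the other two cameras to about 3 mm. Next I'll move over the cap and go down.

```bash
python3 -m handwheel '[[2.1,-7.8,-4,0],[2.1,-7.8,-8,0],[2.1,-7.8,-12,0],[2.1,-7.8,-15,0],[2.1,-7.8,-17,0],[2.1,-7.8,-17,0],[2.1,-7.8,-17,0]]'; python3 - <<'E'
from h import *
print(get_state()["position"])
im,d=get_image("wrist"); cv2.imwrite("pics/d.png",im)
E
```

```text
t: 3.65
position: [0.4464, -0.2549, 0.0706]
eef_rot: [[0.257, 0.966, 0.001], [0.966, -0.257, -0.001], [-0.0, 0.001, -1.0]]
ft_force: [0.2, -0.6, 0.7]
opening: 0.0856
gripper_force: 0.0
[ 0.44644315 -0.25488627  0.07057299]
```

View pics/d.png

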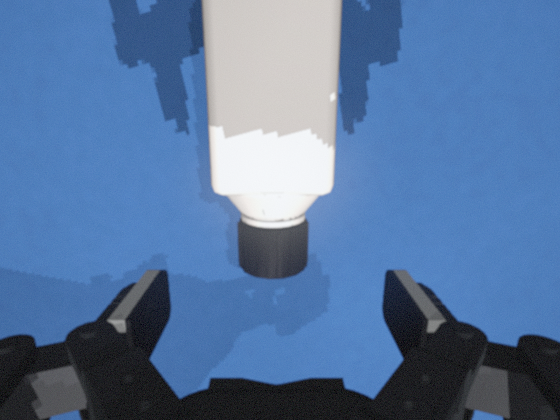

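The cap sits at px (273, 248) and the finger midline is at about 277, so it's centred. I'll go down and close.

```bash
python3 -m handwheel '[[0,0,-2.5,0],[0,0,-4.5,0],[0,0,-5,0],[0,0,-5,0]]' && python3 -m handwheel '[[0,0,0,0],[0,0,0,0],[0,0,0,0],[0,0,0,0],[0,0,0,0],[0,0,0,0]]' -1 25;
```

```text
t: 4.1
position: [0.4462, -0.2556, 0.0203]
eef_rot: [[0.258, 0.966, 0.001], [0.966, -0.258, -0.001], [-0.0, 0.001, -1.0]]
ft_force: [-0.8, -0.6, 0.4]
opening: 0.0854
gripper_force: 0.0
t: 4.7
position: [0.4461, -0.2559, 0.02]
eef_rot: [[0.259, 0.966, 0.001], [0.966, -0.259, -0.001], [-0.001, 0.001, -1.0]]
ft_force: [-0.4, -1.4, 4.6]
opening: 0.0353
gripper_force: 24.7
```

```bash
python3 -m handwheel '[[0.07,0.28,1.2,0],[0.17,0.66,2.35,0],[0.3,1.13,3.5,0],[0.45,1.7,4.6,0],[0.63,2.36,5.6,0],[0.82,3.1,6.6,0],[1.04,3.92,7.5,0],[1.28,4.82,8.3,0]]'; python3 - <<'E'
from h import *
im,d=get_image("side"); cv2.imwrite("pics/e.png",cv2.resize(im[80:300,220:500],None,fx=2,fy=2)); print(get_state()["position"])
E
```

```text
t: 5.5
position: [0.4588, -0.2066, 0.1031]
eef_rot: [[0.259, 0.966, 0.0], [0.966, -0.259, -0.0], [0.0, 0.0, -1.0]]
ft_force: [1.6, 0.7, -2.8]
opening: 0.0348
gripper_force: 25.2
[ 0.45967618 -0.20569992  0.10442991]
```

View pics/e.png

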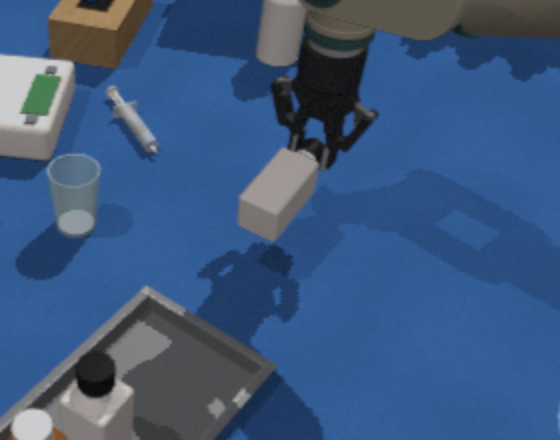

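The bottle has lifted mostly without pivoting: in the crop its body is at (240–318, 150–238) with its shadow detached from it. I'll measure its actual tilt from depth.

```bash
cat >> h.py <<'E'
def tilt(cam="side"):
    im,d=get_image(cam); p0=get_state()["position"]; u=np.array([-.258,-.966,0]); n=np.array([.966,-.258,0])
    P=world(cam,d,np.ones(d.shape,bool)); g=im[d>0].astype(int); Q=P-p0
    k=(Q@u>-.2)&(Q@u<.06)&(abs(Q@n)<.045)&(P[:,2]>.004)&(P[:,2]<p0[2]+.06)&(g.min(1)>75)
    X=np.c_[Q[k]@u*1000,Q[k]@n*1000,P[k][:,2]*1000].astype(np.float32)
    r=cv2.minAreaRect(X[:,[0,2]]); print(cam,len(X),"u,z rect",r,"u/z range",np.percentile(X,[2,50,98],axis=0).round().tolist(),"tcp z",p0[2])
    return X
E
python3 - <<'E'
from h import *
for c in("side","top"):
    X=tilt(c)
    H,a,b=np.histogram2d(X[:,0],X[:,2],bins=[np.arange(-180,41,10),np.arange(0,161,10)])
    print("\n".join("".join(".+#"[min(2,int((v+19)//20))] for v in row) for row in H.T[::-1]))
E
```

```text
side 1218 u,z rect ((-75.0495376586914, 106.82703399658203), (136.11080932617188, 56.80250549316406), 5.061922550201416) u/z range [[-142.0, -29.0, 80.0], [-106.0, -9.0, 127.0], [-15.0, 23.0, 135.0]] tcp z 0.10369656019413252
......................
......................
......++######+.++....
...#######++++.++.....
...#+++++++++++.++....
...##++++++++++.++....
...+#++++++++++..+....
...+#+++++++++........
....#.+...............
......................
......................
......................
......................
......................
......................
......................
top 1058 u,z rect ((-73.61018371582031, 70.7408676147461), (131.67587280273438, 132.91473388671875), 0.4337922930717468) u/z range [[-138.0, -27.0, 99.0], [-94.0, -2.0, 126.0], [-50.0, 25.0, 135.0]] tcp z 0.10285942882086158
......................
......................
......+++####+........
....#########+..+.....
....#++++++++...+.....
.....++++++++...+.....
....+++++++++.........
.....+....+++.........
......................
......................
......................
......................
......................
......................
......................
....+...........++....
```

The bottle is tilted only about 6°, because torsional friction in the pads holds it. I'll drop the force to the minimum and bob it gently to see whether it slips around.

```bash
python3 -m handwheel '[[0,0,0,0],[0,0,0,0],[0,0,3,0],[0,0,3,0],[0,0,0,0],[0,0,3,0],[0,0,0,0],[0,0,0,0]]' - 20; python3 - <<'E'
from h import *
tilt("side")
E
```

```text
t: 6.45
position: [0.4594, -0.21, 0.1026]
eef_rot: [[0.26, 0.965, 0.004], [0.965, -0.26, -0.006], [-0.005, 0.005, -1.0]]
ft_force: [1.3, -4.1, 6.7]
opening: 0.0352
gripper_force: 27.6
side 1168 u,z rect ((-48.40972900390625, 70.31297302246094), (140.68417358398438, 54.94563293457031), 42.491790771484375) u/z range [[-113.0, -27.0, 29.0], [-68.0, -6.0, 75.0], [-11.0, 25.0, 112.0]] tcp z 0.10309473458509727
```

The tilt is now about 42° and the base edge has reached the bench. I'll bob it higher to swing further, moving inward at the same time.

```bash
python3 -m handwheel '[[0.3,1,4,0],[0.3,1,1,0],[0.6,2,5,0],[0.6,2,2,0],[0.9,3,6,0],[0.9,3,3,0],[0.9,3,6,0],[0.9,3,4,0]]'; python3 - <<'E'
from h import *
tilt("side")
E
```

```text
t: 7.3
position: [0.4699, -0.1785, 0.1463]
eef_rot: [[0.259, 0.966, 0.008], [0.966, -0.259, -0.004], [-0.001, 0.009, -1.0]]
ft_force: [0.0, -1.2, -1.9]
opening: 0.0351
gripper_force: 28.1
side 1245 u,z rect ((-31.748485565185547, 102.56175231933594), (147.87522888183594, 54.29268264770508), 55.544437408447266) u/z range [[-86.0, -25.0, 52.0], [-51.0, -5.0, 103.0], [-9.0, 27.0, 153.0]] tcp z 0.13983783120407353
```

```bash
python3 -m handwheel '[[0,0,-1.2,0],[0,0,-2.3,0],[0.3,1.1,-1.9,0],[0.6,2.3,-1.6,0],[0.9,3.4,-1.3,0],[1.2,4.6,-1.2,0],[1.55,5.8,-1.2,0],[1.55,5.8,-1.2,0]]'; python3 - <<'E'
from h import *
tilt("side")
E
```

```text
t: 8.15
position: [0.4833, -0.1176, 0.1299]
eef_rot: [[0.257, 0.967, -0.0], [0.967, -0.257, 0.001], [0.0, -0.001, -1.0]]
ft_force: [0.5, 0.7, -3.5]
opening: 0.0351
gripper_force: 28.4
side 1518 u,z rect ((-79.9556655883789, 48.970401763916016), (243.40863037109375, 89.53970336914062), 38.10995101928711) u/z range [[-196.0, -30.0, 4.0], [-56.0, -8.0, 78.0], [-9.0, 33.0, 133.0]] tcp z 0.12995347210799701
```

```bash
sed -i 's/(Q@u>-.2)/(Q@u>-.12)/' h.py; python3 - <<'E'
from h import *
X=tilt("side")
H,a,b=np.histogram2d(X[:,0],X[:,2],bins=[np.arange(-120,41,8),np.arange(0,161,8)])
print("\n".join("".join(".+#"[min(2,int((v+9)//10))] for v in row) for row in H.T[::-1]))
im,d=get_image("side"); cv2.imwrite("pics/f.png",cv2.resize(im[80:300,220:500],None,fx=2,fy=2)); print(get_state()["position"])
E
```

```text
side 1304 u,z rect ((-31.353412628173828, 87.45552062988281), (145.55068969726562, 53.509586334228516), 60.692447662353516) u/z range [[-84.0, -30.0, 35.0], [-50.0, -9.0, 87.0], [-9.0, 23.0, 134.0]] tcp z 0.130050519357386
.............+......
.............+......
.............+......
...........+##+.....
.........+####+.....
.........##++++.....
........+#+++++.....
........##++++++....
.......##+++++++....
......+##++++++.....
......##+++++++.....
.....+#++++++.......
.....##++++++.......
....+#+++++++.......
....##++++++........
....#++++++.........
......+++++.........
.......+++..........
....................
....................
[ 0.48295211 -0.11934363  0.13008041]
```

View pics/f.png

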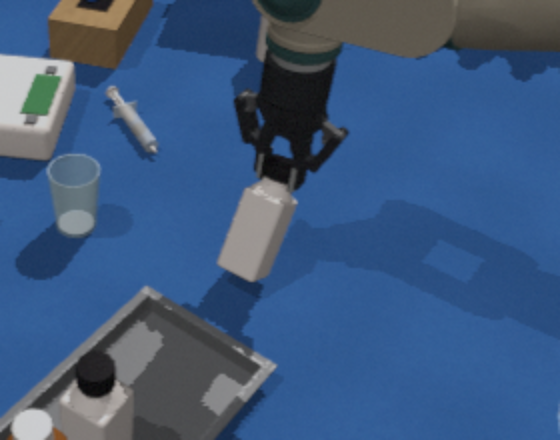

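The bottle is at about 61° and still in the air, with its lowest edge about 16 mm up; in the crop the body spans (220–295, 180–280). I'll lower it to touch, then roll it over its base edge.

```bash
python3 -m handwheel '[[0,0,-1.5,0],[0,0,-2.0,0],[0.3,1.15,-1.65,0],[0.6,2.3,-1.4,0],[0.93,3.5,-1.3,0],[1.25,4.7,-1.25,0],[1.57,5.9,-1.35,0],[1.57,5.9,-1.35,0]]'; python3 - <<'E'
from h import *
X=tilt("side")
E
```

```text
t: 9.1
position: [0.5028, -0.0609, 0.1237]
eef_rot: [[0.258, 0.966, 0.013], [0.966, -0.258, -0.003], [0.0, 0.014, -1.0]]
ft_force: [-1.4, 0.7, 27.3]
opening: 0.0349
gripper_force: 41.1
side 1265 u,z rect ((-44.9333381652832, 77.31900024414062), (166.48129272460938, 126.73372650146484), 81.47034454345703) u/z range [[-113.0, -29.0, 9.0], [-28.0, -9.0, 68.0], [12.0, 30.0, 130.0]] tcp z 0.12373513310640515
```

```bash
python3 - <<'E'
from h import *
for c in ("side","top"):
    X=tilt(c)
    H,a,b=np.histogram2d(X[:,0],X[:,2],bins=[np.arange(-120,61,8),np.arange(0,177,8)])
    print("\n".join("".join(".+#"[min(2,int((v+9)//10))] for v in row) for row in H.T[::-1]))
im,d=get_image("side"); cv2.imwrite("pics/g.png",cv2.resize(im[80:300,180:460],None,fx=2,fy=2))
E
```

```text
side 1275 u,z rect ((-46.97695541381836, 78.94039154052734), (162.07696533203125, 132.2643280029297), 84.86650085449219) u/z range [[-114.0, -30.0, 9.0], [-28.0, -10.0, 68.0], [13.0, 31.0, 127.0]] tcp z 0.12378674282673859
......................
......................
.............+.+......
.............+........
.............+........
.............++.......
............+#+.......
...........+##+.......
...........###++++....
...........#++++++....
...........#++++++....
..........+#+++++.....
..........+#++++++....
..........##++++++....
..........##+++++.....
..........##+++++.....
..........##+++++.....
..........##+++++.....
###.......#++++++.....
..........#++++++.....
..........#++++++.....
#.........++...++.....
top 298 u,z rect ((-23.43238067626953, 57.39785385131836), (208.11166381835938, 94.5750732421875), 46.647281646728516) u/z range [[-119.0, -42.0, 5.0], [-105.0, -17.0, 28.0], [24.0, 43.0, 109.0]] tcp z 0.12377037091922416
......................
................+.....
......................
......................
......................
......................
......................
......................
...........+#+..+++...
............++..+++...
...........+.....+....
...........+++..+.....
...........+....++....
...........+++...+....
...........+++........
...........+.+........
..........+++.........
.++........++.........
+##.......+.++...+....
+++.......+++.........
+.........+...........
#.....................
```

View pics/g.png

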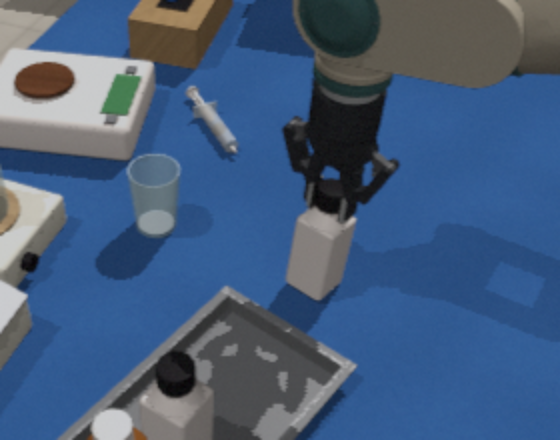

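The bottle stands nearly upright (about 85°) on the bench at crop px (320, 240), and the fingertips are pressing on its shoulder. I'll ease up, finish the roll and release so it settles flat.

```bash
python3 -m handwheel '[[0,0,0.8,0],[0.1,0.4,1.3,0],[0.2,0.8,1.3,0],[0.3,1.2,1.2,0],[0.3,1.2,1.2,0],[0.3,1.2,1.2,0]]'; python3 -m handwheel '[[0,0,0,0],[0,0,0,0],[0,0,0,0],[0,0,0,0],[0,0,0,0],[0,0,0,0]]' 1 ; python3 - <<'E'
from h import *
X=tilt("side")
H,a,b=np.histogram2d(X[:,0],X[:,2],bins=[np.arange(-120,61,8),np.arange(0,177,8)])
print("\n".join("".join(".+#"[min(2,int((v+9)//10))] for v in row) for row in H.T[::-1]))
im,d=get_image("wrist"); cv2.imwrite("pics/h.png",im)
E
```

```text
t: 9.9
position: [0.5014, -0.0481, 0.1281]
eef_rot: [[0.258, 0.966, -0.001], [0.966, -0.258, 0.0], [-0.0, -0.001, -1.0]]
ft_force: [-0.6, -0.1, -2.0]
opening: 0.0349
gripper_force: 37.2
t: 10.5
position: [0.5018, -0.0484, 0.1289]
eef_rot: [[0.259, 0.966, 0.0], [0.966, -0.259, -0.0], [0.0, 0.0, -1.0]]
ft_force: [-0.1, -0.8, -0.1]
opening: 0.0853
gripper_force: 0.0
side 1290 u,z rect ((-23.357681274414062, 55.57561111450195), (196.12548828125, 102.48228454589844), 53.99769973754883) u/z range [[-114.0, -35.0, 5.0], [-37.0, -12.0, 62.0], [6.0, 34.0, 119.0]] tcp z 0.12885351044790147
......................
..............+.......
......................
......................
......................
.............+........
...........+++........
..........+##+++......
..........####+#+.....
.........##+++++......
.........##++++++.....
.........+#+++++......
.........+#++++++.....
.........+#+++++......
.........+#+++++......
.........+#++++++.....
.........+#+++++......
.........+#+++++......
.+##.....+#+++++......
..+......+#+++++......
+........+#++++++.....
##+......+#+..........
```

View pics/h.png

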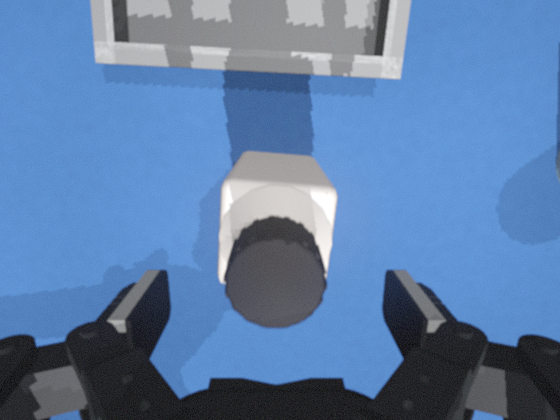

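The bottle is upright and free, with its cap at px (275, 270). I'll measure the cap centre against the TCP before regripping.

```bash
python3 - <<'E'
from h import *
u=np.array([-.258,-.966,0]); n=np.array([.966,-.258,0])
for c in("wrist","side","top"):
    im,d=get_image(c); p=get_state()["position"]; P=world(c,d,np.ones(d.shape,bool)); g=im[d>0].astype(int).max(1)
    k=(P[:,2]>.141)&(P[:,2]<.158)&(np.linalg.norm(P[:,:2]-p[:2],axis=1)<.05)&(g<80)
    Q=P[k]; q=np.c_[(Q-p)@u,(Q-p)@n]*1000
    print(c,k.sum(),np.median(Q[:,2]) if k.any() else "",cv2.minEnclosingCircle(q.astype(np.float32)) if k.any() else "",np.percentile(q,[3,97],axis=0).round(1).tolist() if k.any() else "")
print(p)
E
```

```text
wrist 3069 0.14864473434241998 ((-2.114509344100952, 1.4610660076141357), 45.018985748291016) [[-28.2, -41.5], [9.3, 44.5]]
side 209 0.14930724286275798 ((-7.016953468322754, -1.8776851892471313), 47.281551361083984) [[-28.6, -19.8], [5.3, 43.2]]
top 0   
[ 0.50173402 -0.04834021  0.12881   ]
```

```bash
python3 - <<'E'
from h import *
u=np.array([-.258,-.966,0]); n=np.array([.966,-.258,0])
im,d=get_image("wrist"); p=get_state()["position"]; P=world("wrist",d,np.ones(d.shape,bool)); Q=P-p
k=(P[:,2]>.145)&(P[:,2]<.154)&(abs(Q@n)<.03)&(Q@u>-.06)&(Q@u<.04)
q=np.c_[Q[k]@u,Q[k]@n]*1000; print(k.sum(),cv2.minEnclosingCircle(q.astype(np.float32)),np.percentile(q,[1,50,99],axis=0).round(1).tolist())
E
```

```text
7768 ((-10.988308906555176, 1.0568220615386963), 18.979015350341797) [[-28.8, -15.6], [-13.1, 1.2], [4.8, 18.0]]
```

```bash
python3 -m handwheel '[[0.2,0.5,0.3,0],[0.4,1.1,0.3,0],[0.4,1.1,0.3,0],[0.4,1.1,0.3,0]]'; python3 -m handwheel '[[0,0,0,0],[0,0,0,0],[0,0,0,0],[0,0,0,0],[0,0,0,0],[0,0,0,0]]' -1 40; python3 -m handwheel '[[0,0,1,0],[0,0,2.5,0],[0,0,4.5,0],[0,0,6,0],[0,0,6,0],[0,0,6,0]]'
```

```text
t: 11.2
position: [0.5058, -0.037, 0.1318]
eef_rot: [[0.258, 0.966, -0.0], [0.966, -0.258, -0.0], [-0.0, -0.0, -1.0]]
ft_force: [0.4, -0.3, 0.4]
opening: 0.0856
gripper_force: 0.0
t: 11.8
position: [0.5058, -0.0374, 0.132]
eef_rot: [[0.259, 0.966, 0.0], [0.966, -0.259, -0.0], [-0.0, 0.0, -1.0]]
ft_force: [-1.8, 0.9, 2.0]
opening: 0.0346
gripper_force: 40.4
t: 12.4
position: [0.5056, -0.0373, 0.1914]
eef_rot: [[0.259, 0.966, -0.0], [0.966, -0.259, 0.0], [-0.0, -0.0, -1.0]]
ft_force: [0.2, -0.3, -3.1]
opening: 0.0347
gripper_force: 40.4
```

```bash
python3 -m handwheel '[[0.6,3,0,-1],[1.2,6.5,0,-2],[1.8,10,0,-3],[2.4,13,0,-3],[2.8,15.3,0,-3],[3.0,16.4,0,-3],[3.0,16.4,0,-3],[3.0,16.4,0,-3]]'; python3 - <<'E'
from h import *
p=get_state()["position"]; im,d=get_image("side"); cv2.imwrite("pics/i.png",cv2.resize(im[120:400,140:480],None,fx=2,fy=2))
P=world("side",d,np.ones(d.shape,bool)); u=np.array([-.3065,-.952,0]); Q=P-p
k=(abs(Q@u)<.045)&(abs(Q@np.array([.952,-.3065,0]))<.04)&(P[:,2]>.045)&(P[:,2]<.165)
for z in np.arange(.05,.165,.02):
    s=k&(abs(P[:,2]-z)<.01); print(round(z,2),s.sum(),np.percentile(Q[s]@u*1000,[2,98]).round() if s.any() else "")
print(p)
E
```

```text
t: 13.2
position: [0.5355, 0.1258, 0.1912]
eef_rot: [[0.309, 0.951, -0.001], [0.951, -0.309, -0.001], [-0.001, -0.001, -1.0]]
ft_force: [0.4, 0.5, -2.9]
opening: 0.0347
gripper_force: 40.4
0.05 0 
0.07 158 [-28.  20.]
0.09 202 [-28.  20.]
0.11 207 [-28.  18.]
0.13 224 [-29.  20.]
0.15 234 [-28.  19.]
[0.53552021 0.1258492  0.19118578]
```

View pics/i.png

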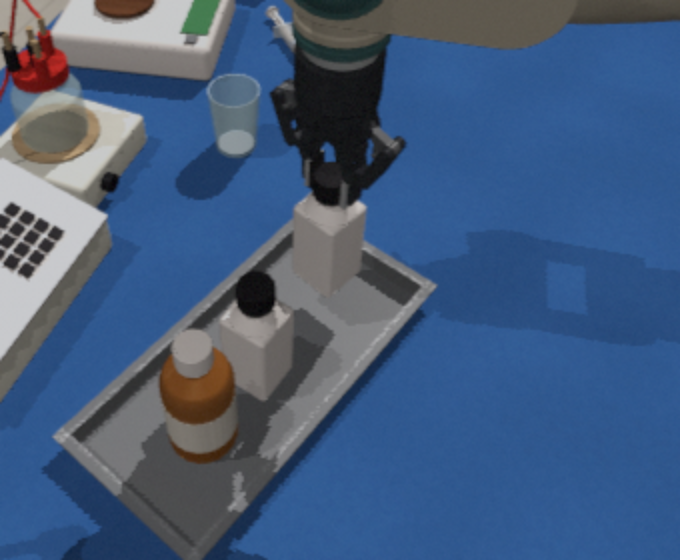

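The bottle hangs vertical over the clear end, at crop px (330, 245), well clear of the tray bottle at (258, 340). I'll lower it and slow down near the floor.

```bash
python3 -m handwheel '[[0,0,-1.5,0],[0,0,-3,0],[0,0,-4.2,0],[0,0,-4.8,0],[0,0,-5.2,0],[0,0,-5.4,0],[0,0,-5.5,0],[0,0,-5.5,0]]'
```

```text
t: 14.05
position: [0.5359, 0.1267, 0.1372]
eef_rot: [[0.309, 0.951, 0.001], [0.951, -0.309, 0.0], [0.0, 0.001, -1.0]]
ft_force: [-0.2, 0.3, -2.3]
opening: 0.0346
gripper_force: 40.4
```

```bash
python3 -m handwheel '[[0,0,-0.1,0],[0,0,-0.15,0],[0,0,-0.2,0],[0,0,-0.2,0]]'
```

```text
t: 14.45
position: [0.5361, 0.1268, 0.136]
eef_rot: [[0.309, 0.951, 0.002], [0.951, -0.309, 0.0], [0.001, 0.001, -1.0]]
ft_force: [-2.7, 1.2, 6.0]
opening: 0.0347
gripper_force: 41.1
```

The bottle has reached the tray floor, as the force changed from -2.3 to +6 N. I'll release it and go straight up.

```bash
python3 -m handwheel '[[0,0,0,0],[0,0,0,0],[0,0,0,0],[0,0,0,0],[0,0,0,0],[0,0,0,0]]' 1; python3 -m handwheel '[[0,0,1,0],[0,0,3,0],[0,0,6,0],[0,0,10,0],[0,0,14,0],[0,0,15,0],[0,0,15,0]]'; python3 -m handwheel '[[-2,-5,0,0],[-4,-10,0,0],[-6,-15,0,0],[-8,-20,0,0],[-8,-20,0,0],[-8,-20,0,0]]'; python3 - <<'E'
from h import *
im,d=get_image("side"); im2,d2=get_image("top")
P=world("side",d,np.ones(d.shape,bool)); c=np.array([.568,.227,0]); e=np.array([.3065,.952,0]); f=np.array([.952,-.3065,0]); Q=P-c
k=(Q@e<-.055)&(Q@e>-.16)&(abs(Q@f)<.07)
for z in(.03,.05,.07,.09,.14): s=k&(abs(P[:,2]-z)<.008); print(z,s.sum(),np.percentile(np.c_[Q[s]@f,Q[s]@e]*1000,[3,97],axis=0).round().tolist())
print(np.percentile(P[k&(P[:,2]>.1)&(P[:,2]<.17)][:,2],99.5),get_state()["t"],get_state()["ft_force"])
cv2.imwrite("pics/j.png",cv2.resize(im[120:400,140:480],None,fx=2,fy=2))
E
```

```text
t: 15.05
position: [0.5358, 0.1266, 0.1347]
eef_rot: [[0.309, 0.951, 0.0], [0.951, -0.309, -0.0], [-0.0, 0.0, -1.0]]
ft_force: [0.2, 0.4, 0.1]
opening: 0.0857
gripper_force: 0.0
t: 15.75
position: [0.5364, 0.1268, 0.2877]
eef_rot: [[0.309, 0.951, 0.005], [0.951, -0.309, 0.001], [0.002, 0.005, -1.0]]
ft_force: [0.0, -0.3, -0.3]
opening: 0.0852
gripper_force: 0.0
t: 16.35
position: [0.4546, -0.0751, 0.2833]
eef_rot: [[0.313, 0.95, -0.002], [0.95, -0.313, 0.0], [-0.0, -0.002, -1.0]]
ft_force: [0.2, -0.3, 0.6]
opening: 0.0854
gripper_force: 0.0
0.03 138 [[-30.0, -122.0], [21.0, -77.0]]
0.05 150 [[-30.0, -124.0], [22.0, -77.0]]
0.07 149 [[-30.0, -122.0], [23.0, -77.0]]
0.09 165 [[-30.0, -123.0], [23.0, -77.0]]
0.14 98 [[-19.0, -111.0], [13.0, -87.0]]
0.15613297619280486 16.45 [ 0.41566471  0.43616156 -0.83292796]
```

View pics/j.png

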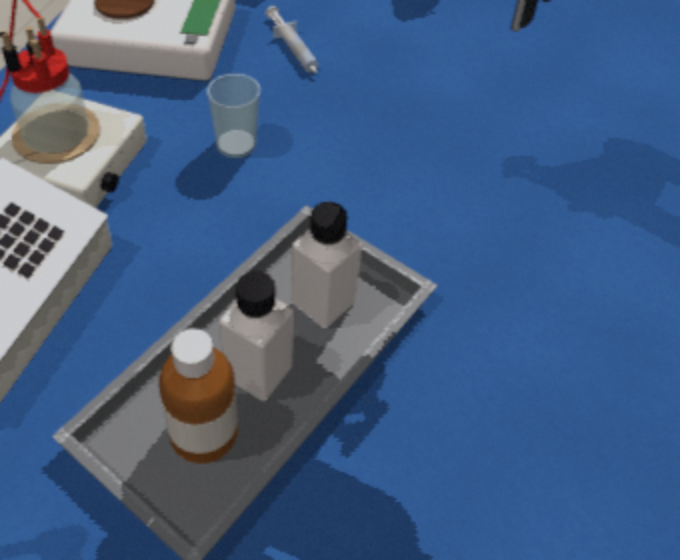

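The bottle stands vertical in the clear end of the tray at crop px (325, 265). The other two bottles, the beaker and the syringe are where they were, and the gripper is clear.

```bash
python3 -c "
from rig import *
print(finish_job())"
```

```text
the job is handed in; nothing more can be done
None
```

The sample bottle stands upright and released on the tray floor at the clear end, the other bottles, beaker and syringe look undisturbed in the last picture, and the job was handed in at about 16.5 s; no verdict was returned.

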